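Fetch the orange light shield from the panel rack

TASK

Swing the blue retaining bar of the panel rack aside until it is clear of all three panels, then slide the orange panel up out of its slot. Set it, without dropping it, with its lower edge in the ledge of the shield stand, centred and leaning back against the stand's sloping rest, and let go. Leave the other two panels, the bottle and the slide box where they are.

Things in the scene. Friction and masses are not known exactly. Their poses are not given: they have to be found in the camera images.
- rack: Fixed aluminium rack, white grooved ribs. Origin: on the table under the middle slot. Three panels stand upright in it at x = -50, 0, +50 mm, each across it (panel normal along rack x), lower edges at z = 10 mm. Base y +-65, x -125 to 115 mm. Side walls (y +-60) and grooves (8 mm wide) reach z = 75 mm; panels stick out 55 mm above. Catch at x = 100, 24 mm wide, top z = 132 mm.
- retainer (a joint): Blue retaining bar, level 6 mm above the panels' top edges so they cannot be lifted; turns on a vertical post. rad; 0 = along rack +x, free end over the catch; grows as the free end swings to rack -y, up to 1.7; stays where left. Beyond 0.8 it is clear of all three panels. Bar 14 mm wide, z = 136 to 142 mm above the table.
- knob (a point): Centre of the round upright black knob on the bar's free end, 210 mm from the pivot axis, 160 mm above the table. Knob 16 mm diameter, from z = 142 to 178 mm.
- pivot (a point): Pivot axis of the retaining bar (rack x = -110 mm), at the bar's underside, 136 mm above the table. Post 16 mm diameter; steel hub 20 mm diameter, top at z = 148 mm.
- panel_orange: Orange rigid acrylic panel, 100 mm wide (its y), 120 mm tall (its z), 5 mm thick (its x), about 80 g; in any of the three rack slots. Origin: centre of its lower edge.
- panel_grey: Smoked grey panel, same size and axes as the orange one, in another slot of the rack; to stay there.
- panel_clear: Clear bluish panel, same size and axes as the orange one, in another slot of the rack; to stay there.
- stand: Fixed shield stand. Origin: on the table below the middle of the foot of the rest. Base y +-65, x -72 to 48 mm. Cream rest: plate 120 mm wide (y) rising from x = 0, z = 20 mm, 65 mm along its slope, leaning 0.35 rad from vertical towards -x (top edge x = -22, z = 81 mm). The panel rests on its +x face, top leaning to -x, which points roughly to the robot.
- ledge (a point): Middle of the floor of the stand's black ledge, 20 mm above the table, 10 mm in +x from the foot of the rest. The ledge is a trough along stand y, 120 mm long, open at its ends, 20 mm wide between rest and front lip (lip 6 mm thick, top at z = 30 mm). The panel's lower edge goes in here.
- bottle: Small white lens-fluid bottle, 40 mm diameter, 95 mm tall, upright. Origin: centre of its underside.
- slide_box: Low green and white microscope-slide box, 85 x 60 x 32 mm. Origin: centre of its underside.
Things that resemble listed ones, but are neither listed nor needed, are in the scene too. There is more than one size of the panel_orange; the one meant has the size given above.

How it is judged (in metres and radians):
On the way, in this order (a step that is already met when the one before it is completed fails the run):
1. the retaining bar is swung clear of all three panels (over 0.8 rad) (value of joint retainer above 0.8 rad), for 0.1 s.
2. the orange panel is lifted out of its slot (lower edge above the rack's walls) (height (world z) of panel_orange above 0.078 m), for 0.1 s.
At the end, for the whole second after the job is handed in: Orange panel at rest, lower edge in the ledge, within 20 mm of the stand's middle, square to it within 0.2 rad, leaning back 0.22 to 0.68 rad from vertical on the rest; other panels, bottle and slide box within 30 mm of their starts, bottle upright (0.2 rad) (x of panel_orange in the frame of stand between -0.008 and 0.028 m and y of panel_orange in the frame of stand between -0.02 and 0.02 m and z of panel_orange in the frame of stand between 0.012 and 0.03 m and angle between panel_orange's own z axis and vertical between 0.22 and 0.68 rad and angle between the y axis of panel_orange and the y axis of stand, either way round below 0.2 rad and linear speed of panel_orange below 0.02 m/s and angular speed of panel_orange below 0.2 rad/s and distance of each of panel_grey, panel_clear, bottle, slide_box from where it was at the start of the episode below 0.03 m and angle between bottle's own z axis and vertical below 0.2 rad); the robot touches nothing.
It fails at once if the orange panel is dropped or thrown (moves faster than 0.7 m/s while not held) (linear speed of panel_orange above 0.7 m/s and contact force between the fingers and panel_orange below 0.05 N).
It fails at once if another panel, the bottle or the slide box is moved by more than 30 mm (distance of any of panel_grey, panel_clear, bottle, slide_box from where it was at the start of the episode above 0.03 m).
It fails at once if the bottle is knocked over (angle between bottle's own z axis and vertical above 0.6 rad).
It also fails if it takes over 64 s, if anything falls off the work surface, if the arm or the gripper's body presses on something with over 40 N, if the wrist force passes 120 N, or if a joint passes its speed limit or range.

ROBOT

A 6-joint arm with a two-finger parallel gripper is mounted at the origin on the work surface. World frame = base frame: x ahead of the robot, y to its left, z up, the work surface at z = 0. Lengths are in m, angles in degrees, forces in N, time in s.
With the tool pointing down it reaches from about 0.35 to 0.875 m from the base axis. Payload 4.2 kg.
Tool frame: the origin (TCP) lies midway between the tips of the shut fingers; the grasp point (between the pads) lies 19 mm behind it; z points along the fingers, y is the line along which they close (so a half turn about z gives the same grasp; the last joint's range is limited). The gripper opens to 87 mm and grips with 3 to 60 N. Pads are 19 mm wide; open, the fingers measure 117 mm over their backs; the gripper's body (75 mm by 190 mm) begins 51 mm behind the grasp point.
Start: joints at [-49.412, 22.042, 0.453, 0, -68.411, -14.817], TCP at [0.272, -0.563, 0.223] pointing down, gripper open.
Joint ranges: [-179.83, 179.83], [-69.29, 118.12], [-61.27, 80.66], [-181.25, 117.63], [-171.15, -9.14], [-177.46, 177.46]. Speed limits (degrees/s): [159.86, 159.86, 180, 180, 180, 180].

INTERFACE

Orientations are given as [roll, pitch, yaw] about the fixed x, y, z axes, in that order (R = Rz(yaw) Ry(pitch) Rx(roll)).
In Python, from workcell import env gives the robot as it stands. The module is installed in compiled form; this text tells all that it offers. Calls block until the motion is done:
- env.goto(position, orientation): joint-space move of the TCP to a pose.
- env.move_straight(position, rotation=None, rate=0.15, force_limit=None): straight line of the TCP; rotation=None keeps the orientation; rate is the mean speed in m/s. With force_limit (N) it stops when the force on the tool has changed by that much, and returns True; else False.
- env.set_joints(angles): joint-space move.
- env.gripper_to(opening, grasp_force=None): opening from 0.0 (shut) to 1.0 (fully open); grasp_force is the grip in N (None keeps the last); returns when the fingers have stopped.
- env.dwell(seconds).
- env.inverse_kinematics(position, orientation): joint angles nearest the present ones, or None.
- env.read_state(): the state.
- env.grab_frame(name): name is "side" or "top"; returns a dict with "image" (400x640x3 uint8, blue, green, red), "fx", "fy", "cx", "cy" (pixels), "position" and "orientation" of the camera in the world. Camera axes: x right, y up, looking along -z (the intrinsics and any distortion apply to the point x, -y, -z); pixel columns grow to the right and rows downward; lengths in m; the calibration is good to about 2 mm. A picture is of the moment at which its call begins. There is no depth.
A pose or a line that the arm cannot do raises env.Unreachable and nothing moves.
- env.close_job(): hands the job in; it is judged then, once.
Trained networks look in a picture, given as the dict that the camera call returned (one of the last four; its "shot" number tells which), for a name from the list of things; names that differ only in an ending like _2 or _b are one class to them, and where a whole thing is asked for, a point or a joint stands for the part that bears it (a point fixed in the world has none). Each returns a list of dicts, best first, with "score" (0 to 1); they miss things now and then, are a little off and sometimes report something else, mostly with a low value. They report only what shows in the picture. A call takes as long as a camera call. They do not tell look-alikes from the thing itself.
- env.search_frame(picture, thing): "xyz" ([x, y, z] in m, in world coordinates, good to about 4 mm: the middle of the surface that is visible of it).
- env.trace(picture, thing): "mask" (400x640 bool, what is visible of it).
The state is a dict: "clock": time; "joint_positions": joint angles; "qvel": joint speeds; "joint_torque": joint torques, N m; "position": TCP position; "tool_rot": TCP orientation; "force": force on the tool from outside, world axes, zero at the start; "wrist_torque": the same for the moment, N m; "opening": opening from 0.0 (shut) to 1.0 (fully open); "finger_force": force on a finger pad.
Only numpy, scipy, OpenCV 4.12 (cv2) and the standard library are available. Lean on these libraries where they do the work, as an engineer would, in place of code of your own. Each camera call takes 0.05 s, during which the arm holds its last target. There are 200 camera calls.

## Working session

There is one attempt and no reset: what is moved stays moved. The work goes in short steps, each a Python script; the robot and the scene stay as the last script left them, time stands still between calls to the robot, and variables do not carry over. Pictures are saved under pics/ and viewed, at most 10 in all, crops included, and the job is handed in when it is done.

```bash
mkdir -p pics; cat > h.py <<'E'
from workcell import env
import numpy as np, cv2
from scipy.spatial.transform import Rotation as R
E
python3 - <<'E'
from h import *
for n in("side","top"):
    p=env.grab_frame(n); cv2.imwrite(f"pics/{n}0.png",p["image"])
    print(n,{k:v for k,v in p.items() if k!="image"})
    for t in["rack","retainer","knob","pivot","panel_orange","panel_grey","panel_clear","stand","ledge","bottle","slide_box"]:
        try: print(t,[(np.round(d["xyz"],3).tolist(),round(d["score"],2)) for d in env.search_frame(p,t)])
        except Exception as e: print(t,e)
print(env.read_state())
E
```

```text
side {'fx': 513.5701551433857, 'fy': 513.5701551433857, 'cx': 321.22525290215964, 'cy': 191.6982024424978, 'position': array([-0.25715025,  1.02763809,  0.97411094]), 'orientation': array([  54.45612913,    0.59264503, -142.5399745 ]), 'shot': 1}
rack [([0.486, 0.273, 0.044], 0.69), ([0.48, 0.233, 0.083], 0.59)]
retainer [([0.535, 0.225, 0.143], 0.87)]
knob [([0.532, 0.23, 0.141], 0.65), ([0.526, 0.251, 0.095], 0.19)]
pivot [([0.482, 0.277, 0.043], 0.71)]
panel_orange [([0.526, 0.474, 0.1], 0.88), ([0.279, 0.251, 0.098], 0.81), ([0.481, 0.231, 0.085], 0.79), ([0.632, -0.006, 0.047], 0.3)]
panel_grey [([0.532, 0.247, 0.092], 0.94)]
panel_clear [([0.576, 0.26, 0.095], 0.89)]
stand [([0.449, -0.205, 0.011], 0.83)]
ledge [([0.447, -0.196, 0.01], 0.55)]
bottle [([0.634, -0.003, 0.049], 0.72)]
slide_box [([0.439, -0.022, 0.032], 0.66)]
top {'fx': 383.6278349761098, 'fy': 383.6278349761098, 'cx': 314.78468925459856, 'cy': 196.56868689770585, 'position': array([0.31399962, 0.11000605, 0.97214014]), 'orientation': array([ 11.20423107,  -1.30001197, -89.55125233]), 'shot': 2}
rack [([0.503, 0.
[... 504 characters left out ...]
 0.95)]
{'clock': 1.2, 'joint_positions': array([-4.94107962e+01,  2.20423736e+01,  4.54295198e-01,  8.08142662e-04,
       -6.84088228e+01, -1.48138826e+01]), 'qvel': array([ 0.01153247, -0.05902327,  0.06688743,  0.05691589, -0.04479813,
       -0.01967519]), 'joint_torque': array([ 7.42148768e-04, -3.90483928e+01,  1.87618446e+01,  4.22430664e+00,
        1.55200838e-02, -1.83717651e-05]), 'position': array([ 0.27177795, -0.56282357,  0.22255628]), 'tool_rot': array([-1.79996812e+02,  6.58292392e-05, -1.54224381e+02]), 'force': array([ 0.04035673, -0.26155642, -1.0327627 ]), 'wrist_torque': array([ 0.00396681,  0.01462856, -0.05263747]), 'finger_force': 0.0, 'opening': 1.0034489040153312}
```

View pics/side0.png

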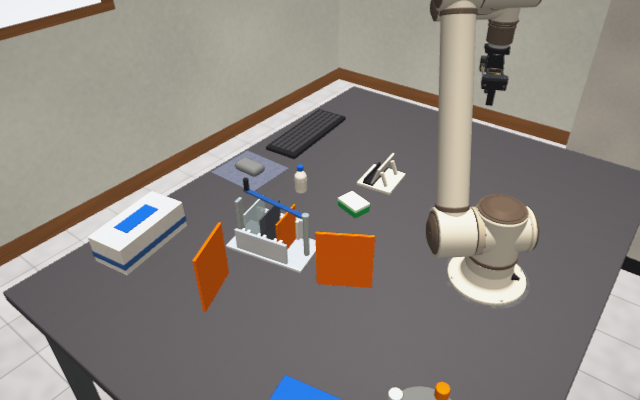

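View pics/top0.png

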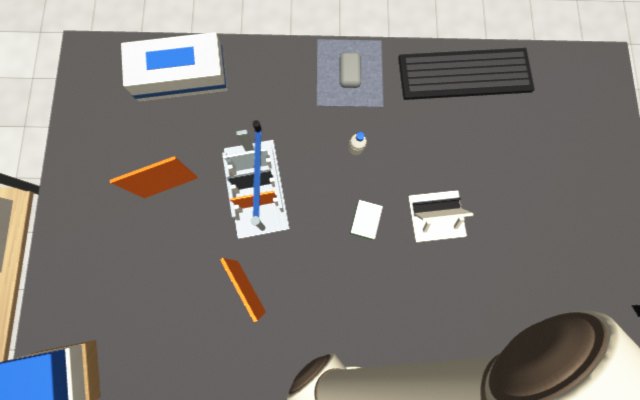

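The three orange candidates are in the top view: (153,177) and (243,290), both large and free-standing, and (253,200), which is in the rack's slot nearest the pivot. The one in the rack fits, because it is 100x120 mm and stands in a slot. I'll confirm this in an enlarged crop.

```bash
python3 - <<'E'
import cv2,numpy as np
t=cv2.imread("pics/top0.png");s=cv2.imread("pics/side0.png")
def c(im,x0,y0,x1,y1,f):
    o=cv2.resize(im[y0:y1,x0:x1],None,fx=f,fy=f,interpolation=cv2.INTER_CUBIC)
    for x in range((x0+9)//10*10,x1,10): cv2.line(o,((x-x0)*f,0),((x-x0)*f,6 if x%50 else 14),(0,255,255),1)
    for y in range((y0+9)//10*10,y1,10): cv2.line(o,(0,(y-y0)*f),(6 if y%50 else 14,(y-y0)*f),(0,255,255),1)
    return o
o=np.zeros((600,800,3),np.uint8)
for im,x,y in((c(t,215,110,300,245,4),0,0),(c(s,220,170,330,270,4),345,0),(c(t,400,187,480,247,3),345,405),(c(s,350,150,415,200,3),600,405)):
    o[y:y+im.shape[0],x:x+im.shape[1]]=im[:600-y,:800-x]
cv2.imwrite("pics/crop.png",o)
E
```

```text
(no output)
```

View pics/crop.png

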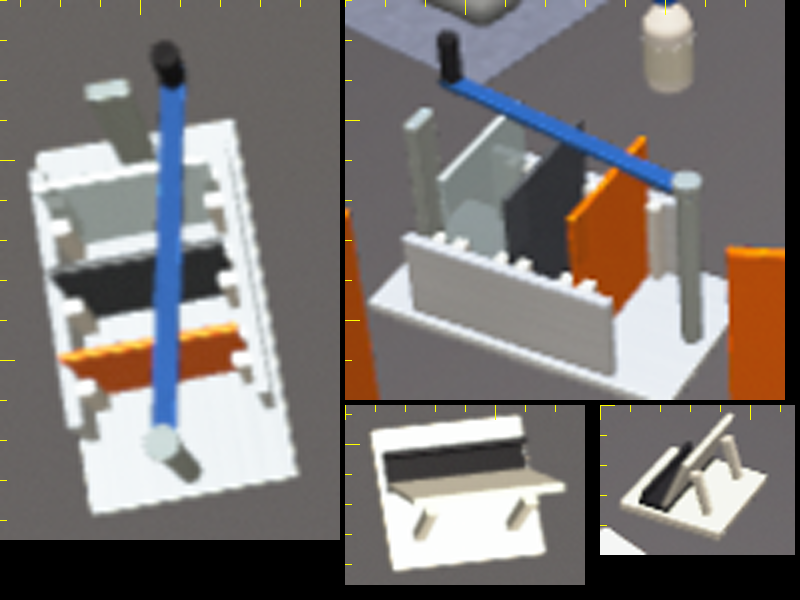

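The crop confirms that the orange panel in the rack is 100 mm wide and sits in the slot nearest the pivot. The bar is already swung a little towards rack -y, with the catch to its left. The knob is at about (256,123) in the top view. Next I'll fit the poses.

```bash
cat > cams.py <<'E'
import numpy as np
from scipy.spatial.transform import Rotation as R
C={"side":(513.5701551,321.2252529,191.6982024,[-0.25715025,1.02763809,0.97411094],[54.45612913,0.59264503,-142.5399745]),
"top":(383.627835,314.784689,196.568687,[0.31399962,0.11000605,0.97214014],[11.20423107,-1.30001197,-89.55125233])}
def proj(n,P):
    f,cx,cy,p,o=C[n]; q=R.from_euler("xyz",o,degrees=True).inv().apply(np.atleast_2d(P)-p)
    return np.c_[cx+f*q[:,0]/-q[:,2],cy-f*q[:,1]/-q[:,2]]
def pose(v,P):
    c,s=np.cos(v[2]),np.sin(v[2]);P=np.atleast_2d(P)
    return np.c_[v[0]+c*P[:,0]-s*P[:,1],v[1]+s*P[:,0]+c*P[:,1],P[:,2]]
E
python3 - <<'E'
from cams import *
from scipy.optimize import least_squares
def px(u,v,x0,y0,f,ox,oy): return [(u-ox+.5)/f-.5+x0,(v-oy+.5)/f-.5+y0]
T=lambda u,v:("top",px(u,v,215,110,4,0,0)); S=lambda u,v:("side",px(u,v,220,170,4,345,0))
T2=lambda u,v:("top",px(u,v,400,187,3,345,405)); S2=lambda u,v:("side",px(u,v,350,150,3,600,405))
def fit(obs,v0):
    def r(v): return np.concatenate([(proj(n,pose(v,P))[0]-p) for P,(n,p) in obs])
    s=least_squares(r,v0,loss="soft_l1"); print(np.round(s.x,4)); print(np.round(r(s.x).reshape(-1,2),1).tolist()); return s.x
b=.006
v=fit([([-.05,.05,.13],T(60,358)),([-.05,-.05,.13],T(238,326)),([-.125,.065,b],T(92,515)),([-.125,-.065,b],T(298,475)),
([.115,-.065,b],T(233,120)),([.115,.065,b],T(37,152)),([.1,0,.132],T(107,88)),([-.11,0,.148],T(161,441)),
([-.11,0,.148],S(686,182)),([.1,0,.132],S(418,117)),([-.05,.05,.13],S(570,217)),([-.05,-.05,.13],S(643,142)),([.115,.065,b],S(370,303)),([-.125,.065,b],S(665,400))],[.53,.24,.15])
pv=pose(v,[-.11,0,.136])[0]; print("pivot",pv)
k=least_squares(lambda a:np.concatenate([proj(n,[pv[0]+.21*np.cos(a[0]),pv[1]+.21*np.sin(a[0]),.178])[0]-p for n,p in(T(163,50),S(448,33))]),[0.]);print("bar world",k.x,"joint",v[2]-k.x,k.fun)
print("knob",pv[:2]+.21*np.array([np.cos(k.x[0]),np.sin(k.x[0])]))
w=fit([([.048,.065,b],T2(372,432)),([.048,-.065,b],T2(520,417)),([-.072,-.065,b],T2(545,552)),([-.072,.065,b],T2(395,570)),
([-.022,.06,.081],T2(410,500)),([-.022,-.06,.081],T2(565,487)),([.048,.065,b],S2(622,500)),([-.072,.065,b],S2(720,538)),([-.072,-.065,b],S2(766,477)),([-.022,-.06,.081],S2(733,415))],[.45,-.21,.05])
print("ledge",pose(w,[.01,0,.02]))
E
```

```text
[0.5325 0.2426 0.1955]
[[-0.1, -0.4], [-0.2, -0.4], [-0.1, -0.3], [-0.3, 0.2], [0.1, -0.2], [0.0, 0.2], [0.1, 0.1], [0.1, -0.0], [0.2, -0.6], [0.3, 0.0], [-0.0, 0.6], [0.2, -1.5], [-0.3, 0.2], [0.6, 1.9]]
pivot [0.42463862 0.22119907 0.136     ]
bar world [0.01245328] joint [0.18304327] [ 0.28200211  0.53513582 -0.11957701  0.61404463]
knob [0.63462234 0.22381419]
[ 0.4708 -0.2227  0.1112]
[[-0.1, -0.1], [-0.2, 0.0], [-0.3, 1.1], [-0.7, 0.3], [2.1, -0.3], [0.2, -1.0], [-0.2, 1.5], [0.1, -0.6], [1.0, 0.4], [-0.5, -1.0]]
ledge [[ 0.48069607 -0.22155714  0.02      ]]
```

```bash
cat >> h.py <<'E'
from cams import pose
RK=[.5325,.2426,.1955]; ST=[.4708,-.2227,.1112]; PV=pose(RK,[-.11,0,.136])[0]
deg=np.degrees
def knob(j): a=RK[2]-j; return PV[:2]+.21*np.array([np.cos(a),np.sin(a)]),deg(a)
def stand_pose(x,y,z,tilt,h,flip):
    "TCP pose for panel lower-edge centre at stand (x,y,z), tilt towards -x, TCP h above lower edge along panel"
    T=R.from_euler("z",ST[2])*R.from_euler("y",-tilt)
    p=pose(ST,[x,y,z])[0]+T.apply([0,0,h])
    return p,(T*R.from_euler("xyz",[180,0,flip],degrees=True)).as_euler("xyz",degrees=True)
E
python3 - <<'E'
from h import *
for o in(0,180):
    for j in(.183,1.1):
        p,a=knob(j); print("knob",o,j,p.round(3),np.round(env.inverse_kinematics([*p,.15],[180,0,a+o]),0))
oc=pose(RK,[-.05,0,0])[0]
for f in(90,-90):
    for z in(.095,.32): print("or",f,np.round(env.inverse_kinematics([oc[0],oc[1],z],[180,0,deg(RK[2])+f]),0))
    for z in(.02,.2):
        p,o=stand_pose(.008,0,z,.38,.085,f); q=env.inverse_kinematics(p,o); print("st",f,p.round(3),o.round(1),None if q is None else np.round(q,0))
E
```

```text
knob 0 0.183 [0.635 0.224] [ 33.  30.   2.   0. -62.  58.]
knob 0 1.1 [0.554 0.056] [ 22.  19. -15.   0. -56.  16.]
knob 180 0.183 [0.635 0.224] [  33.   30.    2.   -0.  -62. -122.]
knob 180 1.1 [0.554 0.056] [  22.   19.  -15.    0.  -56. -164.]
or 90 [ 43.  21. -22.   0. -47. 148.]
or 90 [ 43.  10.  -2.   0. -78. 148.]
st 90 [ 0.447 -0.225  0.099] [158.2  -0.   96.4] [ -14.   12.  -33.  -17.  -26. -146.]
st 90 [ 0.447 -0.225  0.279] [158.2  -0.   96.4] [ -13.   -1.  -20.   -9.  -51. -156.]
or -90 [ 43.  21. -22.   0. -47. -32.]
or -90 [ 43.  10.  -2.   0. -78. -32.]
st -90 [ 0.447 -0.225  0.099] [-158.2   -0.   -83.6] [-14.  12. -33. -17. -26.  34.]
st -90 [ 0.447 -0.225  0.279] [-158.2   -0.   -83.6] [-13.  -1. -20.  -9. -51.  24.]
```

```bash
python3 - <<'E'
from h import *
env.gripper_to(.4)
p,a=knob(.183); env.goto([*p,.25],[180,0,a])
print(env.move_straight([*p,.153],rate=.12,force_limit=8))
f0=env.read_state()["force"]
for j in np.linspace(.183,1.15,8)[1:]:
    p,a=knob(j); env.move_straight([*p,.153],[180,0,a],rate=.12)
    print(round(j,2),(env.read_state()["force"]-f0).round(1))
p,a=knob(1.12); env.move_straight([*p,.153],[180,0,a],rate=.1)
env.move_straight([*p,.27],rate=.2)
q=env.grab_frame("top"); cv2.imwrite("pics/t1.png",q["image"]); 
print(env.search_frame(q,"knob"),env.read_state()["clock"])
E
```

```text
False
0.32 [ 0.5 -0.5 -0.4]
0.46 [ 0.5 -0.2 -0.8]
0.6 [ 0.1 -0.2 -0. ]
0.74 [0.4 0.6 0.4]
0.87 [ 0.4 -0.5  0. ]
1.01 [-0.2 -1.  -0.3]
1.15 [-0.1 -0.5 -0.4]
[{'xyz': [0.5304, 0.0846, 0.1446], 'score': 0.63}] 10.1167
```

View pics/t1.png

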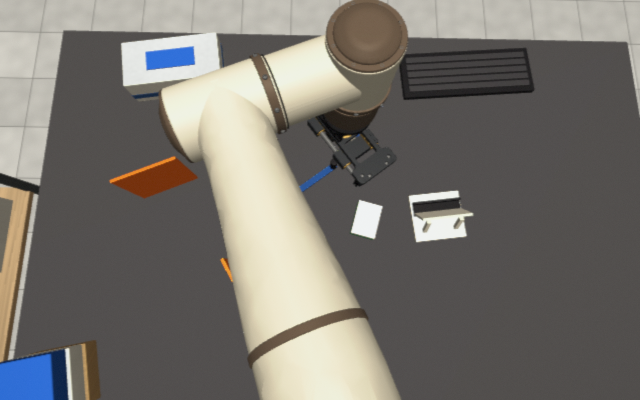

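The top view shows the bar swung to about 1 rad, with its free end at about (335,165). It is now clear of the panels, so I'll grasp the orange one next.

```bash
python3 - <<'E'
from h import *
oc=pose(RK,[-.05,0,0])[0]; o=[180,0,deg(RK[2])-90]
env.goto([oc[0],oc[1],.25],o)
print(env.move_straight([oc[0],oc[1],.095],rate=.12,force_limit=8))
env.gripper_to(0,15); s=env.read_state(); print(s["opening"],s["finger_force"],s["position"],s["force"])
print(env.move_straight([oc[0],oc[1],.2],rate=.1,force_limit=25), env.read_state()["force"])
env.move_straight([oc[0],oc[1],.32],rate=.15)
s=env.read_state();print(s["opening"],s["finger_force"],s["force"],s["position"])
for n in("side","top"):
    q=env.grab_frame(n); cv2.imwrite(f"pics/{n}2.png",q["image"])
    print([(np.round(d["xyz"],3).tolist(),round(d["score"],2)) for d in env.search_frame(q,"panel_orange")])
print(env.read_state()["clock"])
E
```

```text
False
0.054851962984591954 14.97581248608185 [0.48373327 0.23305503 0.09507979] [0.85231402 0.48913179 0.00252486]
False [-0.62274929  0.35950895 -2.20584994]
0.05241451542555759 14.988408877397887 [ 0.76261217 -0.42261476 -0.91524979] [0.48289704 0.23261302 0.31871182]
[([0.478, 0.239, 0.291], 0.78), ([0.522, 0.472, 0.098], 0.6)]
[([0.288, 0.246, 0.126], 0.94), ([0.533, 0.447, 0.07], 0.84), ([0.453, -0.215, 0.014], 0.63), ([0.488, 0.202, 0.269], 0.54), ([0.49, 0.142, 0.144], 0.23)]
15.35
```

View pics/side2.png

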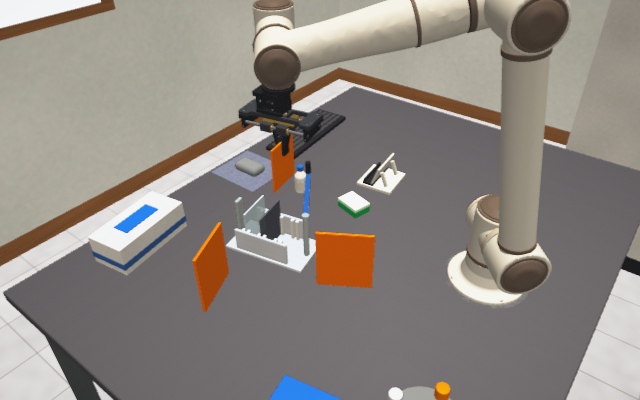

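The panel is held at side-view pixel (283,163), and its slot in the rack is empty. Next I'll carry it over the stand.

```bash
python3 - <<'E'
from h import *
env.goto(*stand_pose(.009,0,.2,.38,.085,-90))
env.move_straight(stand_pose(.009,0,.06,.38,.085,-90)[0],rate=.12)
s=env.read_state();print(s["opening"],s["finger_force"],s["position"]-stand_pose(.009,0,.06,.38,.085,-90)[0],s["clock"])
a=env.grab_frame("side")["image"];b=env.grab_frame("top")["image"]
f=lambda im,x,y:cv2.resize(im[y:y+110,x:x+80],None,fx=5,fy=5,interpolation=cv2.INTER_CUBIC)
cv2.imwrite("pics/c3.png",np.hstack([f(a,345,100),f(b,400,150)]))
E
```

```text
0.05826216786693835 14.991324482252821 [ 0.00055768 -0.0001601   0.00077423] 18.3583
```

View pics/c3.png

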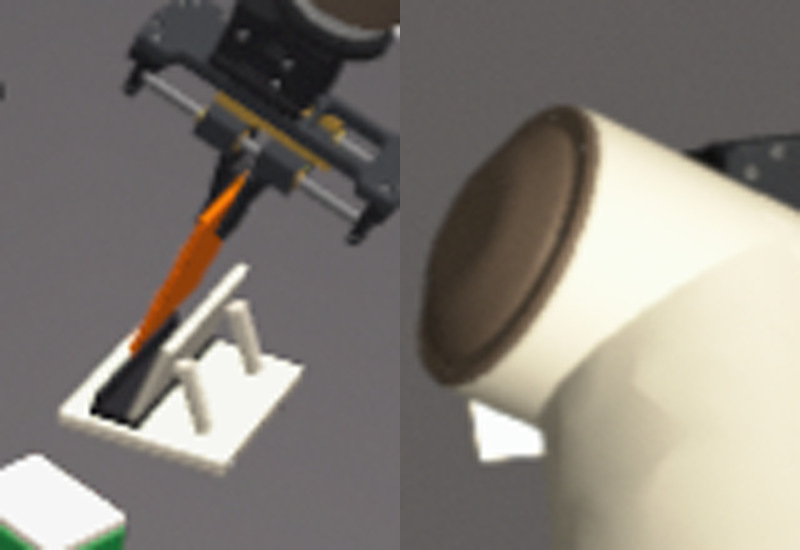

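The crop shows the panel leaning parallel to the rest and above the trough, with its near lower corner at about (371.6,170.4) in the full image. I'll check that against the model and lower if it agrees.

```bash
python3 - <<'E'
from h import *
from cams import proj
e=[proj("side",pose(ST,[.009+d,.05,.06]))[0] for d in(-.0025,.0025)]; print(e)
if np.linalg.norm(np.mean(e,0)-[371.6,170.4])>3: raise SystemExit("check")
print(env.move_straight(stand_pose(.009,0,.014,.38,.085,-90)[0],rate=.04,force_limit=4))
s=env.read_state(); P=R.from_euler("xyz",s["tool_rot"],degrees=True)
print(s["force"],s["position"],(s["position"]+.085*P.apply([0,0,1]))[2],s["clock"],s["finger_force"])
E
```

```text
[array([370.75780864, 170.45235302]), array([369.37660585, 170.02849164])]
True
[-0.72019398 -0.66117713  3.08528303] [ 0.44825913 -0.22525149  0.09925973] 0.02029933618794462 19.3667 15.000621467479505
```

The lower edge is on the ledge floor at z = 0.0203. Next I'll ease the panel back against the rest and release it.

```bash
python3 - <<'E'
from h import *
p=env.read_state()["position"]; d=R.from_euler("z",ST[2]).apply([-.008,0,0])
print(env.move_straight(p+d,rate=.03,force_limit=3))
s=env.read_state();print(s["position"]-p,s["force"])
env.gripper_to(.3); env.dwell(.3)
s=env.read_state(); z=R.from_euler("xyz",s["tool_rot"],degrees=True).apply([0,0,1]); print(s["force"],s["finger_force"])
print(env.move_straight(s["position"]-.12*z,rate=.1,force_limit=6))
env.set_joints([-50,22,0.5,0,-68,-15]); env.dwell(.5)
o=[]
for n,x,y in(("side",345,130),("top",400,170)):
    q=env.grab_frame(n); cv2.imwrite(f"pics/{n}4.png",q["image"])
    o.append(cv2.resize(q["image"][y:y+80,x:x+80],None,fx=5,fy=5,interpolation=cv2.INTER_CUBIC))
    for t in("panel_orange","panel_grey","panel_clear","bottle","slide_box"): print(n,t,[np.round(v["xyz"],3).tolist() for v in env.search_frame(q,t) if v["score"]>.5])
cv2.imwrite("pics/c4.png",np.hstack(o)); print(env.read_state()["clock"])
E
```

```text
True
[-0.00113269 -0.00071645  0.00084024] [1.66530726 0.66762958 0.04905012]
[0.03769888 0.37810597 0.06148071] 0.0
False
side panel_orange [[0.519, 0.476, 0.096], [0.28, 0.253, 0.099]]
side panel_grey [[0.486, 0.138, 0.141], [0.532, 0.242, 0.088]]
side panel_clear [[0.578, 0.262, 0.098]]
side bottle [[0.634, -0.0, 0.053]]
side slide_box [[0.434, -0.024, 0.032]]
top panel_orange [[0.453, -0.215, 0.09], [0.282, 0.244, 0.128], [0.528, 0.464, 0.106]]
top panel_grey []
top panel_clear [[0.584, 0.256, 0.086]]
top bottle [[0.63, -0.01, 0.06]]
top slide_box [[0.445, -0.032, 0.031]]
24.3667
```

View pics/c4.png

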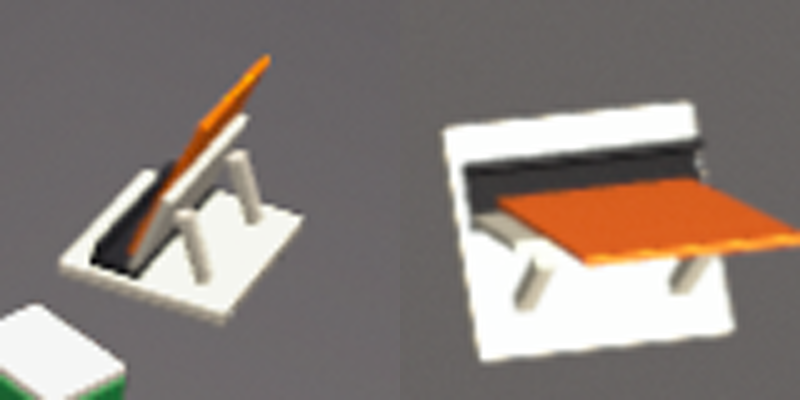

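```bash
python3 - <<'E'
from cams import *
from scipy.optimize import least_squares
ST=[.4708,-.2227,.1112]
ob=[("top",-.05*s,h,(u+.5)/5-.5+400,(v+.5)/5-.5+170) for s,h,u,v in((-1,0,497,200),(1,0,697,180),(-1,.12,585,262),(1,.12,800,236))]
ob=[(n,y,h,u-(80 if 0 else 80),v) for n,y,h,u,v in ob]
ob+=[("side",.05,0,345+130/5,130+252/5),("side",.05,.12,345+200/5,130+127/5),("side",-.05,.12,345+268/5,130+60/5)]
def r(q):
    x,y,t,w=q;o=[]
    for n,yy,h,u,v in ob:
        P=[x-np.sin(t)*h-np.sin(w)*yy,y+np.cos(w)*yy,.021+np.cos(t)*h]; o.append(proj(n,pose(ST,P))[0]-[u,v])
    return np.concatenate(o)
s=least_squares(r,[.003,0,.35,0],loss="soft_l1");print(s.x,r(s.x).reshape(-1,2).round(1).tolist())
E
```

```text
[ 0.00688578 -0.00135199  0.39291072  0.0090431 ] [[-0.0, 0.2], [-1.4, -0.0], [-0.0, 0.1], [0.9, 0.5], [-0.6, -0.2], [0.2, -0.4], [-0.5, -0.9]]
```

The fit puts the panel at x = 7 mm and y = -1 mm, with a lean of 0.39 rad and square to the stand. All of these are inside tolerance, and the other things are where they started.

```bash
python3 -c "
from h import *
print(env.close_job())"
```

```text
the job is handed in; nothing more can be done
None
```

The job is handed in: the orange panel stands in the shield stand's ledge, centred to about 1 mm and leaning back about 0.39 rad on the rest, released, with the bar swung clear and the other panels, bottle and slide box not visibly moved; the judge's verdict was not shown.

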